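# Open the double-latched case and put its saddle block in the vice

## Task

Open the grey case: slide the bolt on its lid away from the robot, lift the lid slightly by its front lip until the safety catch stops it and let it stay there, then feel behind the lip for the hidden catch tab, push it towards the robot until it is fully over and swing the lid wide open, without forcing the catch or the lid. Then take the steel block out of the case and put it between the open jaws of the bench vice, long side along the jaws and flat on the bed; you will have to put it down on the way and take it by its ends. Leave the other things lying about where they are.

Things in the scene. Friction and masses are not known exactly. Their poses are not given: they have to be found in the camera images.
- case: Grey sheet-metal case fixed to the bench, 160 mm deep (x) by 190 mm wide (y), rim 105 mm high. Its front, with the lid's lip, faces the robot's left. Origin under its centre, on the bench; its x points from its front to its hinge side (about the robot's right), its y away from the robot, z up. Right-hand and left-hand are said as seen facing its front: right (-y) is the end near the robot.
- case_window (a point): Middle of the top edge of the case's low front wall, on its outer face: case x = -80 mm, 58 mm above the bench. Above it a window 166 mm wide, between 12 mm corner posts, runs up to the lid; the lid's front skirt covers it when shut. The tab of the safety catch sticks out through it.
- cradle (a point): Middle of the top of the plinth on which the block stands in the case, 62 mm above the bench (case x = 5 mm). The plinth is 24 mm wide. Cheeks close against the block's two ends rise 4 mm above its top, so it can be taken only across its 28 mm width; beside its long sides there is 70 mm free each way, down to 9 mm above the bench.
- keeper_top (a point): Top of the bolt's keeper, a fixed steel bracket 24 mm (x) by 26 mm (y) on the case's right-hand end, near the robot, 128 mm above the bench.
- lid_hinge (a point): Middle of the lid's hinge line, at the case's far upper edge: case x = +80 mm, 105 mm above the bench; axes as the case's.
- lid_plate (a point): Middle of the lid's upper face. The lid is a 6 mm plate 194 mm wide that reaches 180 mm forward from the hinge, and has a front skirt that hangs 35 mm below the hinge's height. A striker bar hangs 47 mm below the hinge's height inside it. Axes turn with the lid.
- lid (a joint): Lid angle, rad: 0 shut, grows as the front edge rises; stop at 1.95, leaning back past upright. The stiff hinge keeps the lid at any angle where it is let go; lifting by the lip takes about 5 N. With the bolt drawn it rises to about 0.2, where the hidden safety catch stops it; with the catch pushed over it opens fully. Over about 45 N of finger force on the lid counts as forcing.
- lid_lip (a point): Middle of the lid's front lip: a rolled bead, 6 mm diameter, 188 mm long along y, at the lower edge of the lid's 4 mm front skirt. 178 mm in front of and 35 mm below the hinge line when shut (70 mm above the bench, 18 mm in front of the front wall), so fingers tilted forward by about 45 degrees can lift it from below. Axes turn with the lid.
- bolt (a joint): Primary latch: travel of the bolt in m, 0 locked, 0.03 fully drawn (stop). It slides away from the robot (+y of the case) on top of the lid and stays where it is left (friction about 2.5 N). The lid is free from about 0.02.
- bolt_tab (a point): Point in the upper part of the bolt's upright tab on top of the lid. The tab is 16 mm (x) by 10 mm (y) and stands from 122 to 154 mm above the bench; this point is 141 mm above the bench, 50 mm in front of the case's centre when shut.
- catch (a joint): Hidden safety catch: travel of its tab in m, 0 engaged, 0.026 fully over (hard stop). It slides only towards the robot (-y of the case) and 24 degrees outwards (-x), so that the tab's tip comes forward 10 mm on the way; about 2 N of friction, and it stays where it is left. The lid is free from about 0.02. Over about 45 N on it counts as forcing.
- catch_line (a point): Not the tab itself, but the middle of the line along which it lies. The tab is a steel tongue 12 mm wide (y), 64 to 84 mm above the bench, whose tip ends 14 mm in front of the front wall's outer face, 2 mm behind the skirt. Where it stands along y is not told: its centre starts anywhere from 30 mm nearer the robot to 20 mm farther than this point, 94 mm in front of the case's centre.
- block_center (a point): Centre of the loose steel block, 62 mm long (x) by 28 mm wide (y) by 30 mm high, 0.2 to 0.4 kg, three round marks in its top. In the case its centre is 77 mm above the bench, its long axis along the case's x.
- vice_seat (a point): Where the block's centre belongs in the bench vice (fixed): midway between the jaws, 15 mm above the bed. The bed is 26 mm, the jaw tops 56 mm above the bench. x runs along the jaws (56 mm long), y across them; gap about 35 mm. With its long axis along x the block's ends stick out 3 mm beyond the jaws and its top is level with them, so the fingers must hold it by its ends.
- tin: Bystander: beige round tin, 84 mm across, 76 mm high; origin under its centre.
- drift: Bystander: brass bar 122 mm long, 13 mm thick, lying flat along its y; origin under its centre.
- driver: Bystander: blue-handled screwdriver 140 mm long, lying flat along its y; origin under its centre.
- carton: Bystander: small white carton 63 x 84 x 33 mm; origin under its centre.

How it is judged:
On the way, in this order (a step that is already met when the one before it is completed fails the run):
1. the bolt is drawn (over 20 mm) while the lid is still shut (value of joint bolt above 0.02 m and value of joint lid below 0.06 rad), for 0.1 s.
2. the lid is lifted slightly (0.12 to 0.3 rad) with the safety catch still engaged (value of joint lid between 0.12 and 0.3 rad and value of joint catch below 0.01 m), for 0.2 s.
3. the safety catch is pushed over (over 20 mm) with the lid still only slightly raised (value of joint catch above 0.02 m and value of joint lid between 0.08 and 0.35 rad), for 0.1 s.
4. the lid is wide open (over 1.6 rad) with the block still in the case (value of joint lid above 1.6 rad and horizontal distance between block_center and case below 0.03 m), for 0.2 s.
At the end, for the whole second after the job is handed in: The lid stands wide open (over 1.6 rad) with the bolt still drawn (over 20 mm); the block lies at rest between the vice jaws, flat on the bed: centre within 15 mm of the seat in plan and 6 mm in height, long axis within 0.2 rad of the jaws, upright within 0.12 rad (value of joint lid above 1.6 rad and value of joint bolt above 0.02 m and horizontal distance between block_center and vice_seat below 0.015 m and z of block_center in the frame of vice_seat between -0.006 and 0.006 m and angle between the x axis of block_center and the x axis of vice_seat, either way round below 0.2 rad and angle between the z axis of block_center and the z axis of vice_seat, either way round below 0.12 rad and velocity of joint lid below 0.05 rad/s); the robot touches nothing.
It fails at once if the catch or the lid is forced (over 45 N) (contact force between any of catch, lid and the fingers above 45 N).
It fails at once if a bystander (tin, brass bar, screwdriver, carton) is moved more than 30 mm (distance of any of tin, drift, driver, carton from where it was at the start of the episode above 0.03 m).
It also fails if it takes over 72 s, if anything falls off the work surface, if the arm or the gripper's body presses on something with over 40 N, if the wrist force passes 120 N, or if a joint passes its speed limit or range.

## Robot

A 6-joint arm with a two-finger parallel gripper is mounted at the origin on a cart in front of the work surface, level with it; the furniture and walls round the work are solid. World frame = base frame: x ahead of the robot, y to its left, z up, the work surface at z = 0. Lengths are in m, angles in rad, forces in N, time in s.
With the tool pointing down it reaches from about 0.25 to 0.775 m from the base axis. Payload 8.9 kg.
Tool frame: the origin (TCP) lies midway between the tips of the shut fingers; the grasp point (between the pads) lies env.grip_point_offset behind it (env.grip_point_offset is the distance from the TCP to the grasp point, in m); x points along the fingers, y is the direction in which the jaws open and shut, and the axes are right-handed (so a half turn about x gives the same grasp; the last joint's range is limited). The gripper opens to 85 mm and grips with 20 to 120 N. Pads are 22 mm wide; open, the fingers measure 114 mm over their backs; the gripper's body (76 mm by 85 mm) begins 54 mm behind the grasp point. The pads swing forward as they close: fully open they stand 13 mm farther back than shut.
Start: joints at [-1.381, 0.291, -0.153, 1.127, 0, 1.431], TCP at [0.17, -0.497, 0.231] pointing down, gripper open.
Joint ranges: [-2.52, 2.52], [-0.91, 1.74], [-1.3, 1.37], [-1.96, 2.02], [-1.52, 1.47], [-3.14, 3.14]. Speed limits (rad/s): [2.22, 2.22, 2.79, 3.14, 3.14, 3.14].

## Interface

Orientations are given as [roll, pitch, yaw] about the fixed x, y, z axes, in that order (R = Rz(yaw) Ry(pitch) Rx(roll)).
In Python, from rig import monitor, get_image, ticket, env gives the robot as it stands.
- The arm moves only by the tool arm_command, never from a script. Its argument "increments" is a list of rows, each an object with "offset": the shift along the tool's x, y, z in cm, a list of three; "delta_rot": the turn, a rotation vector about the tool's x, y, z in rad, a list of three. A call has 1 to 10 rows; each row is the pose to reach, as a shift and turn from the pose commanded when the call began, along the tool's axes at that moment; what a row does not reach only later rows make up. A row lasts 1/8 s, in which the tool goes at most 62.5 mm and 10.7 degrees, less where a joint would pass 70% of its speed; a pose out of reach is approached as far as the arm can. A call with a gripper value outside its range is refused whole. "grip" is the opening, from -1 (shut) to 1 (fully open), set as the call begins (left out, the last holds). The fingers move at their own pace and stop on an object; "squeeze" is the grip in N (left out, the last holds). Time passes only in rows, so rows that repeat a pose let the fingers close. It gives the time, the measured TCP pose, the force and the opening at its end, in the units of the state.
- monitor.sense(): the state, without advancing time (a new reading comes with each control period).
- get_image(name): name is "scene" or "side" or "wrist"; returns a dict with "color" (400x640x3 uint8, red, green, blue), "z_map" (400x640 float32, m along the optical axis (not along the pixel's ray), 0 where there is no reading), "fx", "fy", "cx", "cy" (pixels), "k1" (the pictures are not rectified: a ray, as slopes to the right and down, at radius r is drawn at 1 + k1 r^2 times it, then the intrinsics apply), "origin" and "attitude" of the camera in the world. Camera axes: x right, y down, z forward; pixel columns grow to the right and rows downward; lengths in m; the calibration is good to about 2 mm. A picture is of the moment at which its call begins.
- ticket.sign_off(): hands the job in, once; it reports no verdict.
The state is a dict: "time_s": time; "joint_pos": joint angles; "joint_vel": joint speeds; "tau": joint torques, N m; "tcp_pos": TCP position; "eef_rot": TCP orientation; "contact_force": force on the tool from outside, world axes, zero at the start; "wrist_torque": the same for the moment, N m; "width": finger opening in m.
Only numpy, scipy, OpenCV 4.12 (cv2) and the standard library are available. Lean on these libraries where they do the work, as an engineer would, in place of code of your own. Each camera call takes 0.05 s, during which the arm holds its last target. There are 200 camera calls.

## Working session

There is one attempt and no reset: what is moved stays moved. The work goes in short steps, Python scripts to look and compute and a tool call to move; the robot and the scene stay as the last step left them, time stands still between calls to the robot, and variables do not carry over. Pictures are saved under pics/ and viewed, about 8 in all and at most 12, crops included, and the job is handed in when it is done.

Besides the shell and the picture viewer there is one more tool, called as a command line: name --argument value ..., lists and objects as JSON in quotes. arm_command: Moves the arm, as the interface text tells. Its arguments: {"type":"object","properties":{"increments":{"type":"array"},"grip":{"type":"number"},"squeeze":{"type":"number"}},"required":["increments"]}

```bash
ls; mkdir -p pics
cat > h.py <<'E'
import numpy as np, cv2
from scipy.spatial.transform import Rotation as R
from rig import monitor, get_image, ticket, env
def rot(a):
    a=np.array(a,float)
    return a if a.shape==(3,3) else (R.from_euler('xyz',a).as_matrix() if a.size==3 else R.from_quat(a).as_matrix())
def cloud(im):
    h,w=im['z_map'].shape
    u,v=np.meshgrid(np.arange(w),np.arange(h))
    K=np.array([[im['fx'],0,im['cx']],[0,im['fy'],im['cy']],[0,0,1]])
    p=cv2.undistortPoints(np.stack([u,v],-1).reshape(-1,1,2).astype(float),K,np.array([im['k1'],0,0,0.])).reshape(h,w,2)
    z=im['z_map'][...,None]
    P=np.concatenate([p*z,z],-1)@rot(im['attitude']).T+np.array(im['origin'])
    P[im['z_map']==0]=np.nan
    return P
def load(n):
    d=np.load(n+'.npz'); return d['c'],d['P']
def shot(n,name):
    im=get_image(n); P=cloud(im); np.savez(name+'.npz',c=im['color'],P=P)
    cv2.imwrite('pics/'+name+'.png',im['color'][...,::-1]); return im,P
def move(pos,rpy):
    """offset in cm & rotvec from the present pose to target"""
    s=monitor.sense(); A=rot(s['eef_rot'])
    return np.round(A.T@(np.array(pos)-s['tcp_pos'])*100,2), np.round(R.from_matrix(A.T@rot(rpy)).as_rotvec(),3)
E
python3 - <<'E'
from h import *
s=monitor.sense(); print(s, env.grip_point_offset)
for n in ('scene','side'):
    im,P=shot(n,n+'0'); print(n,im['origin'],im['attitude'],im['fx'],im['k1'],np.nanmin(P,(0,1)),np.nanmax(P,(0,1)))
E
```

```text
pics
{'time_s': 0.0, 'joint_pos': array([-1.38128547e+00,  2.91281716e-01, -1.54095658e-01,  1.12667295e+00,
       -1.25027442e-05,  1.43150786e+00]), 'joint_vel': array([ 0.000722  , -0.00026258,  0.00035035,  0.0016933 , -0.0009041 ,
        0.00089556]), 'tau': array([ 3.75876843e-04, -5.37146723e+01,  3.31368399e+01,  1.62082887e-02,
       -1.78978134e-04, -5.06296061e-06]), 'tcp_pos': array([ 0.16945343, -0.49646672,  0.23074299]), 'eef_rot': array([-1.70011478,  1.56954227,  1.77027721]), 'contact_force': array([ 0.22096153, -0.95072342,  0.11375884]), 'wrist_torque': array([ 0.02826002, -0.02373693,  0.00341419]), 'width': 0.08537135424781711} 0.0187
scene [-0.37873076 -0.81611124  1.05573459] [-2.20585    -0.00323605 -0.85258164] 517.3454200380484 -0.053628768081372104 [-0.36272992 -0.94702927 -0.91203887] [3.24255016 2.07021796 0.84704534]
side [ 0.1415493  -0.99103756  0.70901167] [-2.06990813  0.02199937 -0.43308516] 373.55390413554676 -0.08329492951847856 [-0.95385808 -0.88242813 -0.91101842] [4.61733643 2.68686356 0.7960779 ]
```

View pics/scene0.png

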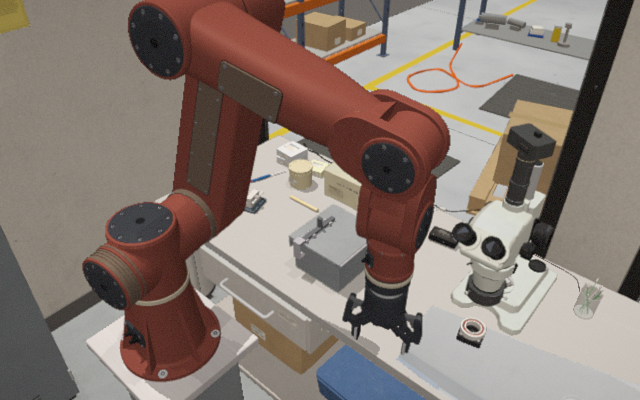

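View pics/side0.png

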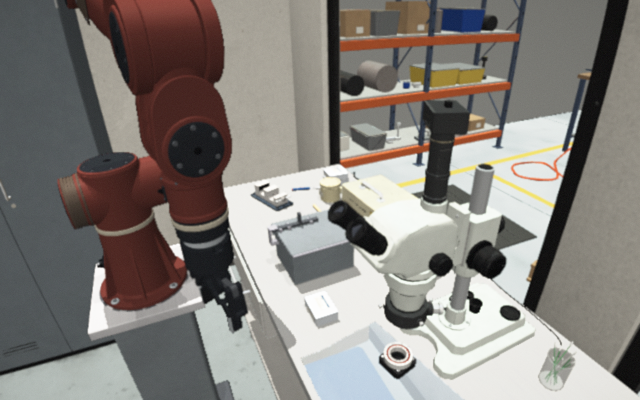

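Scene picture: case about (335,245) with the bolt on its lid, vice near (255,200), brass bar (303,204), tin (300,173). Side picture: case (310,245), vice (270,193), white carton (320,305). I'll measure by point cloud and enlarge the crops.

Run:
```python
from h import *
a,P=load('scene0'); b,Q=load('side0')
A=cv2.resize(a[140:300,225:385],(800,800),interpolation=cv2.INTER_CUBIC)[:, :]
A=cv2.resize(a[140:290,230:390],(640,600),interpolation=cv2.INTER_CUBIC)
cv2.imwrite('pics/c1.png',A[...,::-1])
B=cv2.resize(b[160:330,220:400],(635,600),interpolation=cv2.INTER_CUBIC)
cv2.imwrite('pics/c2.png',B[...,::-1])
# top view height map from both, x 0.1..0.9,y -0.5..0.6
for nm,C in (('scene',P),('side',Q)):
    m=(C[...,0]>.2)&(C[...,0]<.8)&(C[...,1]>-.4)&(C[...,1]<.45)
    z=C[...,2]
    t=m&(z>.102)&(z<.121)
    pts=C[t][:,:2].astype(np.float32); print(nm,len(pts),np.median(C[t],0),cv2.minAreaRect(pts))
    k=m&(z>.125)&(z<.17); print('high',k.sum(),np.nanmin(C[k],0),np.nanmax(C[k],0)) if k.any() else 0
```

```text
scene 2876 [ 0.47320412 -0.1211471   0.11027479] ((0.5830150842666626, -0.0698486864566803), (0.47560617327690125, 0.2150166928768158), 24.59402084350586)
high 112 [ 0.36723814 -0.10161179  0.12508146] [ 0.50976856 -0.07424552  0.15496677]
side 2826 [ 0.50335815 -0.11713039  0.11001301] ((0.6028316617012024, -0.07444989681243896), (0.5012578368186951, 0.23871001601219177), 23.992746353149414)
high 179 [ 0.37060981 -0.09942434  0.12504388] [0.77162531 0.04658111 0.15556788]
```

View pics/c1.png

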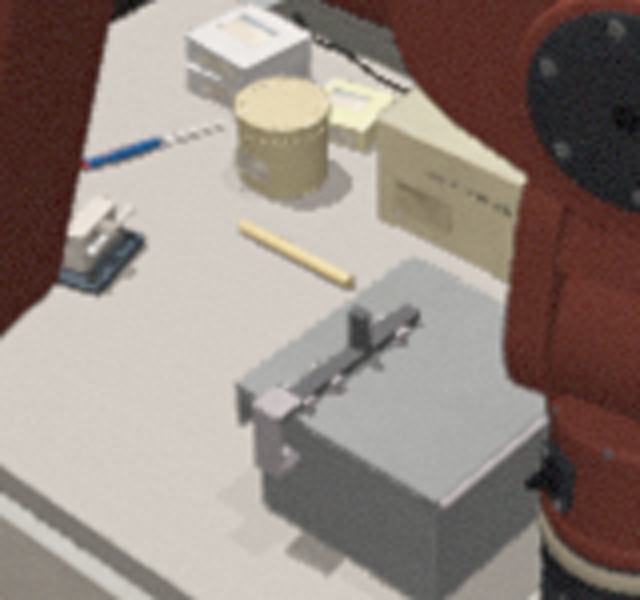

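View pics/c2.png

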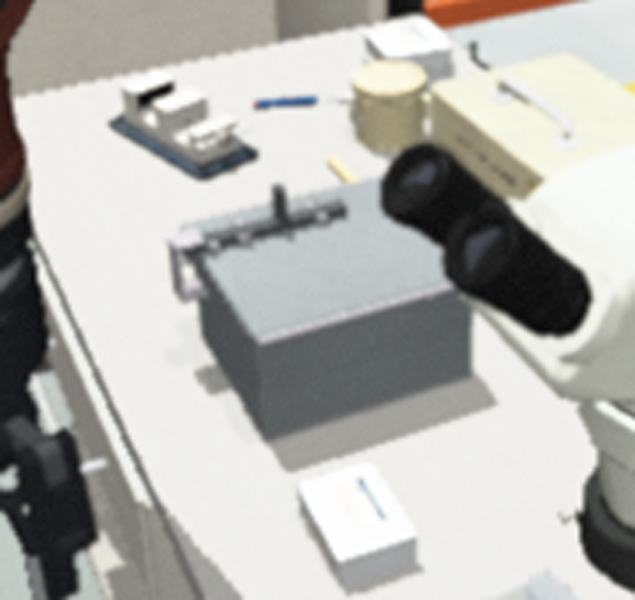

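Crop c1: keeper at (278,410), bolt tab (360,325), lid's front left corner (240,390), right rear corner (440,500), brass bar (240..350, 228..282), vice (95,245). Crop c2: vice jaws (145,95) and (180,105), screw end (215,135), tab (280,200), carton (355,510).

```bash
cat >> h.py <<'E'
def top(C,lo,hi,box):
    z=C[...,2]; m=(z>lo)&(z<hi)&(C[...,0]>box[0])&(C[...,0]<box[1])&(C[...,1]>box[2])&(C[...,1]<box[3])
    return C[m]
E
python3 - <<'E'
from h import *
a,P=load('scene0'); b,Q=load('side0')
cp=lambda C,u,v:np.round(C[int(round(v)),int(round(u))],3)
f1=lambda x,y:(230+x/4,140+y/4)
f2=lambda x,y:(220+x/3.528,160+y/3.528)
for n,p in dict(lidFL=(244,388),keeper=(276,400),tab=(360,318),lidR=(437,492),lidmid=(430,380),lidback=(412,268),bar1=(245,230),bar2=(347,279),vice=(95,225),tin=(282,105)).items(): print('1',n,cp(P,*f1(*p)))
for n,p in dict(keeper=(185,238),tab=(280,197),front=(210,270),near=(262,335),mid=(330,270),vj1=(140,80),vj2=(178,102),slot=(155,95),scr=(215,135),base=(210,165),base2=(120,125),base3=(250,155),carton=(355,505)).items(): print('2',n,cp(Q,*f2(*p)))
for C in(P,Q):
    print('vice top');v=top(C,.045,.07,(.2,.45,.1,.4)); print(len(v), np.round(v.min(0),3),np.round(v.max(0),3), cv2.minAreaRect(v[:,:2].astype(np.float32)) if len(v)>3 else 0)
    t=top(C,.130,.158,(.36,.56,-.2,.1)); print('tab',len(t),np.median(t,0),t.min(0),t.max(0))
    l=top(C,.107,.1145,(.25,.56,-.25,.06)); print('lid',len(l),cv2.minAreaRect(l[:,:2].astype(np.float32)))
# topview render around vice + case from side & scene, by height
V=np.zeros((600,800,3),np.uint8)
for c,C in((a,P),(b,Q)):
    z=C[...,2]; m=(z>-.01)&(z<.2)&(C[...,0]>.2)&(C[...,0]<.7)&(C[...,1]>-.3)&(C[...,1]<.4)
    x=((C[m][:,1]-.4)/-.7*800).astype(int).clip(0,799); y=((.7-C[m][:,0])/.5*599).astype(int).clip(0,599)
    o=np.argsort(z[m]); 
    for i in o: cv2.circle(V,(x[i],y[i]),2,tuple(int(k) for k in c[m][i][::-1]),-1)
cv2.imwrite('pics/top.png',V)
E
```

```text
1 lidFL [ 0.392 -0.048  0.108]
1 keeper [ 0.382 -0.088  0.127]
1 tab [ 0.459 -0.096  0.154]
1 lidR [ 0.401 -0.213  0.107]
1 lidmid [ 0.486 -0.14   0.107]
1 lidback [ 0.574 -0.048  0.108]
1 bar1 [0.623 0.175 0.004]
1 bar2 [0.625 0.06  0.01 ]
1 vice [0.513 0.237 0.043]
1 tin [0.714 0.216 0.071]
2 keeper [ 0.381 -0.086  0.127]
2 tab [ 0.465 -0.091  0.144]
2 front [ 0.393 -0.12   0.108]
2 near [ 0.398 -0.218  0.108]
2 mid [ 0.479 -0.167  0.111]
2 vj1 [0.472 0.375 0.053]
2 vj2 [0.491 0.298 0.055]
2 slot [0.48  0.349 0.044]
2 scr [0.513 0.235 0.039]
2 base [0.504 0.227 0.006]
2 base2 [0.442 0.376 0.004]
2 base3 [0.55  0.229 0.006]
2 carton [ 0.42  -0.34   0.031]
vice topTraceback (most recent call last):
  File "<stdin>", line 9, in <module>
    return umr_minimum(a, axis, None, out, keepdims, initial, where)
ValueError: zero-size array to reduction operation minimum which has no identity
```

Run:
```python
from h import *
a,P=load('scene0'); b,Q=load('side0')
for C in(P,Q):
    for nm,lo,hi,bx in (('vice',.05,.062,(.4,.58,.2,.45)),('bed',.022,.030,(.4,.58,.2,.45)),('tab',.130,.158,(.36,.56,-.2,.1)),('lid',.107,.1145,(.25,.62,-.25,.06)),('keeper',.124,.1295,(.35,.42,-.12,-.05)),('carton',.029,.037,(.3,.5,-.45,-.26))):
        v=top(C,lo,hi,bx)
        if len(v)>3: print(nm,len(v),np.round(np.median(v,0),3),np.round(v.min(0),3),np.round(v.max(0),3),np.round(cv2.boxPoints(cv2.minAreaRect(v[:,:2].astype(np.float32))),3).tolist())
V=np.zeros((600,800,3),np.uint8)
for c,C in((a,P),(b,Q)):
    z=C[...,2]; m=(z>-.01)&(z<.17)&(C[...,0]>.3)&(C[...,0]<.7)&(C[...,1]>-.25)&(C[...,1]<.42)
    x=((.42-C[m][:,1])*1180).astype(int).clip(0,799); y=((.7-C[m][:,0])*1180).astype(int).clip(0,599)
    for i in np.argsort(z[m]): cv2.circle(V,(x[i],y[i]),2,tuple(int(k) for k in c[m][i][::-1]),-1)
cv2.imwrite('pics/top.png',V[:480])
```

```text
bed 18 [0.492 0.24  0.026] [0.484 0.232 0.022] [0.543 0.286 0.03 ] [[0.47699999809265137, 0.257999986410141], [0.49399998784065247, 0.22499999403953552], [0.546999990940094, 0.2540000081062317], [0.5299999713897705, 0.28600001335144043]]
tab 53 [ 0.463 -0.091  0.142] [ 0.368 -0.099  0.131] [ 0.472 -0.082  0.155] [[0.36800000071525574, -0.0820000022649765], [0.36899998784065247, -0.0989999994635582], [0.4729999899864197, -0.09799999743700027], [0.47200000286102295, -0.0820000022649765]]
lid 2137 [ 0.468 -0.134  0.11 ] [ 0.366 -0.226  0.107] [ 0.585 -0.036  0.114] [[0.3659999966621399, -0.22599999606609344], [0.5839999914169312, -0.22699999809265137], [0.5849999785423279, -0.03700000047683716], [0.3659999966621399, -0.035999998450279236]]
keeper 54 [ 0.38  -0.088  0.126] [ 0.367 -0.103  0.124] [ 0.416 -0.074  0.129] [[0.367000013589859, -0.07400000095367432], [0.367000013589859, -0.10300000011920929], [0.41600000858306885, -0.10300000011920929], [0.41499999165534973, -0.07400000095367432]]
vice 114 [0.488 0.328 0.054] [0.446 0.284 0.05 ] [0.525 0.387 0.057] [[0.4440000057220459, 0.3759
[... 702 characters left out ...]
0.036  0.114] [[0.367000013589859, -0.22699999809265137], [0.5799999833106995, -0.2280000001192093], [0.5820000171661377, -0.03700000047683716], [0.36899998784065247, -0.03500000014901161]]
keeper 40 [ 0.381 -0.089  0.126] [ 0.37  -0.099  0.124] [ 0.393 -0.077  0.129] [[0.3700000047683716, -0.0989999994635582], [0.3930000066757202, -0.0989999994635582], [0.3930000066757202, -0.07699999958276749], [0.3700000047683716, -0.07699999958276749]]
carton 461 [ 0.419 -0.342  0.03 ] [ 0.389 -0.385  0.029] [ 0.45  -0.299  0.035] [[0.3880000114440918, -0.3840000033378601], [0.4480000138282776, -0.38499999046325684], [0.44999998807907104, -0.29899999499320984], [0.38999998569488525, -0.2980000078678131]]
```

View pics/top.png

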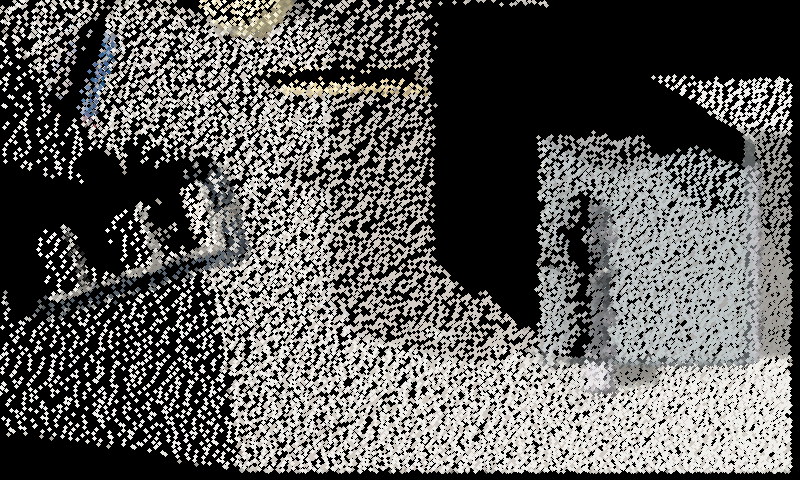

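Plan view: case aligned with world axes (case x = -y world), centre ≈ (0.487,-0.138); vice at upper left ≈ (0.485,0.33), jaws turned about 15°. Tab at ≈ (0.466,-0.09), consistent with 50 mm ahead of the centre. Now the bolt.

Run:
```python
from h import *
s=monitor.sense(); print(np.round(rot(s['eef_rot']),3))
# tool x down, tool y along +-world y or x
def RR(x,y): x=np.array(x,float);y=np.array(y,float);return np.stack([x,y,np.cross(x,y)],1)
for y in ([1,0,0],[-1,0,0],[0,1,0],[0,-1,0]): print(y,move([.43,-.09,.2],RR([0,0,-1],y)))
im=get_image('wrist');print(im['origin'],rot(im['attitude'])[:,2],rot(im['attitude'])[:,0])
a,P=load('scene0');b,Q=load('side0')
for C in(P,Q):
  for lo in(.15,.2,.25,.3,.4): v=top(C,lo,lo+.1,(.3,.8,-.5,.05));print(lo,len(v),np.round(np.percentile(v,[2,98],axis=0),2).tolist() if len(v) else '')
```

```text
[[-0.     0.323 -0.946]
 [ 0.001 -0.946 -0.323]
 [-1.    -0.001 -0.   ]]
[1, 0, 0] (array([  3.12, -30.06, -37.78]), array([-1.242e+00, -1.000e-03,  1.000e-03]))
[-1, 0, 0] (array([  3.12, -30.06, -37.78]), array([1.9e+00, 1.0e-03, 1.0e-03]))
[0, 1, 0] (array([  3.12, -30.06, -37.78]), array([-2.813e+00, -2.000e-03,  0.000e+00]))
[0, -1, 0] (array([  3.12, -30.06, -37.78]), array([0.329, 0.   , 0.001]))
[ 0.2345528  -0.47334011  0.373038  ] [-0.2608392  -0.08864036 -0.96130422] [ 3.23698197e-01 -9.46160204e-01 -5.87954526e-04]
0.15 14 [[0.46, -0.1, 0.15], [0.47, -0.08, 0.15]]
0.2 13 [[0.64, -0.48, 0.29], [0.67, -0.47, 0.3]]
0.25 24 [[0.51, -0.49, 0.29], [0.67, -0.47, 0.34]]
0.3 11 [[0.51, -0.49, 0.33], [0.53, -0.49, 0.34]]
0.4 0 
0.15 12 [[0.46, -0.1, 0.15], [0.47, -0.08, 0.16]]
0.2 0 
0.25 0 
0.3 0 
0.4 0
```

arm_command --increments '[{"offset": [0, -15, -18.5], "delta_rot": [-0.6, 0, 0]}, {"offset": [0, -15, -18.5], "delta_rot": [-0.6, 0, 0]}, {"offset": [0, -15, -18.5], "delta_rot": [-0.6, 0, 0]}, {"offset": [0, -15, -18.5], "delta_rot": [-0.6, 0, 0]}, {"offset": [3.1, -30.2, -37.3], "delta_rot": [-1.242, 0, 0]}, {"offset": [3.1, -30.2, -37.3], "delta_rot": [-1.242, 0, 0]}, {"offset": [3.1, -30.2, -37.3], "delta_rot": [-1.242, 0, 0]}, {"offset": [3.1, -30.2, -37.3], "delta_rot": [-1.242, 0, 0]}, {"offset": [3.1, -30.2, -37.3], "delta_rot": [-1.242, 0, 0]}, {"offset": [3.1, -30.2, -37.3], "delta_rot": [-1.242, 0, 0]}]' --grip -1

```text
time_s: 1.4
tcp_pos: [0.4248, -0.0906, 0.2002]
eef_rot: [-1.33, 1.57, -2.9]
contact_force: [-1.4, 1.1, 0.2]
width: 0.0002
```

arm_command --increments '[{"offset": [5, 0, 0], "delta_rot": [0, 0, 0]}, {"offset": [6.5, 0, 0], "delta_rot": [0, 0, 0]}, {"offset": [6.5, 0, 0], "delta_rot": [0, 0, 0]}, {"offset": [6.5, 1, 0], "delta_rot": [0, 0, 0]}, {"offset": [6.5, 1.8, 0], "delta_rot": [0, 0, 0]}, {"offset": [6.5, 2.6, 0], "delta_rot": [0, 0, 0]}, {"offset": [6.5, 3.2, 0], "delta_rot": [0, 0, 0]}, {"offset": [6.5, 3.8, 0], "delta_rot": [0, 0, 0]}, {"offset": [6.5, 4.3, 0], "delta_rot": [0, 0, 0]}, {"offset": [6.5, 4.3, 0], "delta_rot": [0, 0, 0]}]'

```text
time_s: 2.65
tcp_pos: [0.4685, -0.0905, 0.1352]
eef_rot: [2.003, 1.57, 0.432]
contact_force: [0.0, 0.6, -0.3]
width: 0.0003
```

arm_command --increments '[{"offset": [0, 0.3, 0], "delta_rot": [0, 0, 0]}, {"offset": [0, 0.5, 0], "delta_rot": [0, 0, 0]}, {"offset": [0, 0.7, 0], "delta_rot": [0, 0, 0]}]'

```text
time_s: 3.02
tcp_pos: [0.4749, -0.0905, 0.1352]
eef_rot: [-2.13, 1.57, 2.582]
contact_force: [-2.9, 0.6, 0.8]
width: 0.0003
```

Run:
```python
from h import *
print(monitor.sense()['contact_force'])
b,Q=load('side0')
im,C=shot('side','s1')
t=top(C,.130,.158,(.36,.56,-.11,-.07))
print(np.round(t[np.argsort(t[:,0])][::6],3).tolist())
```

```text
[-2.91755016  0.5734611   0.80203291]
[[0.461, -0.094, 0.147], [0.462, -0.101, 0.154], [0.466, -0.099, 0.152], [0.468, -0.101, 0.146], [0.47, -0.102, 0.149], [0.474, -0.103, 0.155], [0.477, -0.101, 0.137], [0.48, -0.103, 0.147], [0.485, -0.099, 0.157], [0.488, -0.089, 0.13], [0.49, -0.092, 0.135], [0.493, -0.093, 0.138], [0.495, -0.082, 0.152], [0.498, -0.089, 0.148]]
```

arm_command --increments '[{"offset": [0, 0.2, 0], "delta_rot": [0, 0, 0]}, {"offset": [0, 0.3, 0], "delta_rot": [0, 0, 0]}]'

```text
time_s: 3.32
tcp_pos: [0.478, -0.0905, 0.1352]
eef_rot: [-2.442, 1.57, 2.27]
contact_force: [-2.0, 0.8, 0.5]
width: 0.0003
```

arm_command --increments '[{"offset": [0, -1, 0], "delta_rot": [0, 0, 0]}, {"offset": [-6, -1, 0], "delta_rot": [0, 0, 0]}, {"offset": [-8, 2, -6], "delta_rot": [0, 0, 0]}, {"offset": [-8, 6.2, -12], "delta_rot": [0, -0.2, 0]}, {"offset": [-8, 6.2, -16], "delta_rot": [0, -0.4, 0]}, {"offset": [-8, 6.2, -16], "delta_rot": [0, -0.6, 0]}, {"offset": [-6, 6.2, -16], "delta_rot": [0, -0.785, 0]}, {"offset": [-2.5, 6.2, -16], "delta_rot": [0, -0.785, 0]}, {"offset": [-2.5, 6.2, -16], "delta_rot": [0, -0.785, 0]}, {"offset": [-2.5, 6.2, -16], "delta_rot": [0, -0.785, 0]}]'

```text
time_s: 4.58
tcp_pos: [0.5406, 0.0691, 0.1618]
eef_rot: [0.002, 0.788, -1.57]
contact_force: [0.0, -0.5, 0.1]
width: -0.0002
```

Run:
```python
from h import *
s=monitor.sense();print(np.round(rot(s['eef_rot']),3),s['tcp_pos'],s['joint_pos'])
im,C=shot('scene','s2')
for lo,hi in((.13,.158),):
  t=top(C,lo,hi,(.40,.56,-.11,-.06)); print(len(t),np.round(t.min(0),3),np.round(t.max(0),3),np.median(t,0))
im,W=shot('wrist','w2')
Rm=rot(s['eef_rot']); D=Rm[:,1]; print(move([.54,-.0386,.0416],Rm))
```

```text
[[ 0.001  1.    -0.002]
 [-0.705 -0.001 -0.709]
 [-0.709  0.002  0.705]] [0.54062846 0.06907728 0.1618293 ] [ 0.38497435  0.66895889 -0.0068458   1.25180361 -0.71289148  2.09107756]
41 [ 0.485 -0.097  0.131] [ 0.499 -0.082  0.156] [ 0.49168628 -0.0901527   0.14523053]
(array([16.16, -0.13, -0.92]), array([-0.002, -0.   , -0.001]))
```

View pics/w2.png

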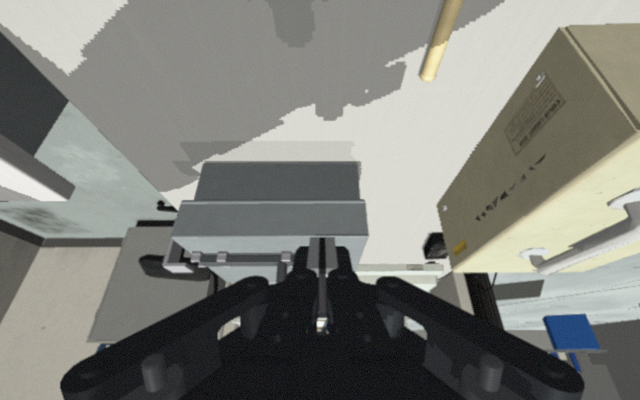

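Wrist picture (upside down): skirt band rows 201–237, lip at row ≈201, front wall above it rows 163–200, case columns 170–366, finger tips at (322,240).

Run:
```python
from h import *
c,W=load('w2')
for u in (210,340):
  for v in (170,190,196,199,201,203,206,212,225,234,238,242): print(u,v,np.round(W[v,u],4))
print(np.round(W[215,172:190:2,0],3),np.round(W[215,355:372:2,0],3))
```

```text
210 170 [ 0.4056 -0.0554  0.0153]
210 190 [ 0.4111 -0.0553  0.0437]
210 196 [ 0.4129 -0.0548  0.052 ]
210 199 [ 0.4132 -0.0558  0.0554]
210 201 [ 0.4238 -0.0337  0.0705]
210 203 [ 0.4232 -0.0361  0.0716]
210 206 [ 0.4244 -0.035   0.0758]
210 212 [ 0.4258 -0.0349  0.0828]
210 225 [ 0.4288 -0.0344  0.0976]
210 234 [ 0.4305 -0.0349  0.1071]
210 238 [ 0.4307 -0.0363  0.1107]
210 242 [ 0.4271 -0.0467  0.1109]
340 170 [ 0.5623 -0.0539  0.0167]
340 190 [ 0.5613 -0.0537  0.0451]
340 196 [ 0.561  -0.0536  0.0531]
340 199 [ 0.5594 -0.034   0.0683]
340 201 [ 0.5594 -0.0345  0.0705]
340 203 [ 0.5592 -0.034   0.0731]
340 206 [ 0.5592 -0.0353  0.076 ]
340 212 [ 0.559  -0.0359  0.0826]
340 225 [ 0.5585 -0.0354  0.0976]
340 234 [ 0.5581 -0.0342  0.1077]
340 238 [ 0.5581 -0.0372  0.1108]
340 242 [ 0.5587 -0.0472  0.1111]
[-0.76  -0.738 -0.721  0.394  0.396  0.398  0.4    0.402  0.404] [0.574 0.576 0.578 0.58  0.582 0.584 0.618 0.621 0.625]
```

arm_command --increments '[{"offset": [6, 0, -1.05], "delta_rot": [0, 0, 0]}, {"offset": [11, 0, -1.05], "delta_rot": [0, 0, 0]}, {"offset": [14, 0, -1.05], "delta_rot": [0, 0, 0]}, {"offset": [16.1, 0, -1.05], "delta_rot": [0, 0, 0]}, {"offset": [16.1, 0, -1.05], "delta_rot": [0, 0, 0]}, {"offset": [15.75, 0, -0.7], "delta_rot": [0, 0, 0]}, {"offset": [15.4, 0, -0.35], "delta_rot": [0, 0, 0]}, {"offset": [15.05, 0, 0], "delta_rot": [0, 0, 0]}]'

```text
time_s: 5.68
tcp_pos: [0.5408, -0.0359, 0.0544]
eef_rot: [0.002, 0.788, -1.569]
contact_force: [2.3, 4.9, -4.9]
width: 0.0002
```

arm_command --increments '[{"offset": [-0.3, 0, 0.25], "delta_rot": [0, 0, 0]}, {"offset": [-0.6, 0, 0.5], "delta_rot": [0, 0, 0]}, {"offset": [-0.9, 0, 0.75], "delta_rot": [0, 0, 0]}, {"offset": [-1.2, 0, 1.0], "delta_rot": [0, 0, 0]}, {"offset": [-1.5, 0, 1.25], "delta_rot": [0, 0, 0]}, {"offset": [-1.65, 0, 1.4], "delta_rot": [0, 0, 0]}]'

```text
time_s: 6.42
tcp_pos: [0.5408, -0.0334, 0.0751]
eef_rot: [0.002, 0.789, -1.568]
contact_force: [2.8, 9.6, -4.3]
width: 0.0003
```

arm_command --increments '[{"offset": [-0.2, 0, 0.15], "delta_rot": [0, 0, 0]}, {"offset": [-0.35, 0, 0.3], "delta_rot": [0, 0, 0]}, {"offset": [-0.5, 0, 0.45], "delta_rot": [0, 0, 0]}]'

```text
time_s: 6.8
tcp_pos: [0.5408, -0.033, 0.0818]
eef_rot: [0.002, 0.789, -1.568]
contact_force: [2.3, 10.6, -3.9]
width: 0.0002
```

```bash
cat >> h.py <<'E'
def lidang(C):
    # fit lid plane in plan area using points over the case, RANSAC-lite: pts z>.1
    v=top(C,.09,.32,(.41,.57,-.25,-.02)); best=(0,0)
    for t in np.arange(0,1.2,.005):
        # plate upper face is 6mm above hinge line plane (z .105)
        f=v[:,1]-HY; d=-f*np.sin(t)+(v[:,2]-.105)*np.cos(t)
        r=f*np.cos(t)+(v[:,2]-.105)*np.sin(t)
        n=((abs(d-.006)<.0025)&(r>.02)&(r<.175)).sum()
        if n>best[0]: best=(n,t)
    return best
HY=-.2155
E
python3 - <<'E'
from h import *
print(monitor.sense()['contact_force'])
for n in('side','scene'):
  im,C=shot(n,n+'3'); print(lidang(C),lidang(load(n+'0')[1]))
E
```

```text
[ 2.28620192 10.62512152 -3.86997015]
(np.int64(1349), np.float64(0.155)) (np.int64(1075), np.float64(0.0))
(np.int64(1446), np.float64(0.16)) (np.int64(1183), np.float64(0.0))
```

arm_command --increments '[{"offset": [-0.2, 0, 0.1], "delta_rot": [0, 0, 0]}, {"offset": [-0.35, 0, 0.22], "delta_rot": [0, 0, 0]}, {"offset": [-0.5, 0, 0.35], "delta_rot": [0, 0, 0]}]'

```text
time_s: 7.28
tcp_pos: [0.5407, -0.0326, 0.0881]
eef_rot: [0.002, 0.788, -1.569]
contact_force: [3.4, 4.6, -4.6]
width: 0.0003
```

arm_command --increments '[{"offset": [-0.12, 0, 0.1], "delta_rot": [0, 0, 0]}, {"offset": [-0.25, 0, 0.2], "delta_rot": [0, 0, 0]}]'

```text
time_s: 7.52
tcp_pos: [0.54, -0.0322, 0.09]
eef_rot: [-0.0, 0.789, -1.571]
contact_force: [4.5, 3.9, -17.4]
width: -0.0001
```

Run:
```python
from h import *
for n in('side','scene'):
  im,C=shot(n,n+'4'); print(lidang(C))
print(monitor.sense()['contact_force'])
```

```text
(np.int64(1397), np.float64(0.195))
(np.int64(1495), np.float64(0.2))
[  3.1651776    5.01154553 -14.17617328]
```

arm_command --increments '[{"offset": [0.1, 0, -0.8], "delta_rot": [0, 0, 0]}, {"offset": [1.2, 0, -0.8], "delta_rot": [0, 0, 0]}, {"offset": [2.4, 0, -0.75], "delta_rot": [0, 0, 0]}, {"offset": [2.4, 0, -0.75], "delta_rot": [0, 0, 0]}]'

```text
time_s: 8.12
tcp_pos: [0.5392, -0.0463, 0.0685]
eef_rot: [-0.002, 0.785, -1.573]
contact_force: [-1.2, -0.7, 0.1]
width: -0.0002
```

Run:
```python
from h import *
s=monitor.sense();print(s['tcp_pos'],s['contact_force'])
for n in('side','wrist'):
  im,C=shot(n,n+'5'); print(lidang(C))
```

```text
[ 0.539231   -0.04626313  0.06850809] [-1.16549331 -0.67845052  0.07082422]
(np.int64(1375), np.float64(0.19))
(0, 0)
```

View pics/wrist5.png

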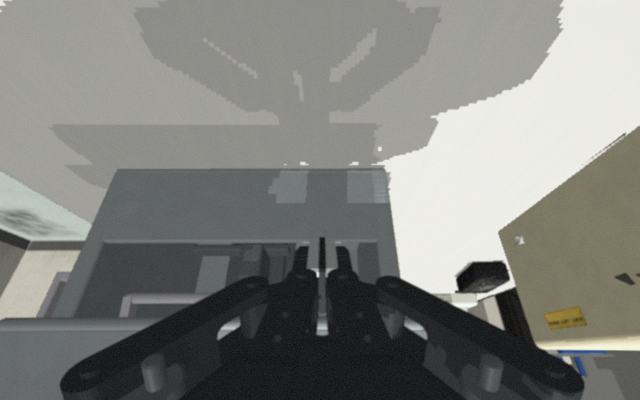

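Wrist picture: window visible under the raised lid, row 240 its lower edge; the tab probably the dark shape at about (250–262, 245–275), left of the fingers (322,240). Lid stayed at 0.19. Sweep now.

arm_command --increments '[{"offset": [0, -0.6, 0], "delta_rot": [0, 0, 0]}, {"offset": [0, -1.0, 0], "delta_rot": [0, 0, 0]}, {"offset": [0, -1.3, 0], "delta_rot": [0, 0, 0]}, {"offset": [0, -1.6, 0], "delta_rot": [0, 0, 0]}, {"offset": [0, -1.9, 0], "delta_rot": [0, 0, 0]}]'

```text
time_s: 8.85
tcp_pos: [0.5209, -0.0451, 0.0691]
eef_rot: [0.0, 0.786, -1.571]
contact_force: [-0.3, 0.1, 0.3]
width: -0.0004
```

Run:
```python
from h import *
c,W=load('wrist5')
for v in (235,244,250,256,262,268): print(v,[ (u,*np.round(W[v,u],3)) for u in range(200,305,9)])
```

```text
235 [(200, np.float64(0.464), np.float64(-0.055), np.float64(0.054)), (209, np.float64(0.47), np.float64(-0.054), np.float64(0.055)), (218, np.float64(0.474), np.float64(-0.057), np.float64(0.053)), (227, np.float64(0.48), np.float64(-0.055), np.float64(0.054)), (236, np.float64(0.486), np.float64(-0.055), np.float64(0.054)), (245, np.float64(0.491), np.float64(-0.056), np.float64(0.054)), (254, np.float64(0.497), np.float64(-0.055), np.float64(0.054)), (263, np.float64(0.502), np.float64(-0.055), np.float64(0.054)), (272, np.float64(0.508), np.float64(-0.056), np.float64(0.054)), (281, np.float64(0.513), np.float64(-0.056), np.float64(0.054)), (290, np.float64(0.519), np.float64(-0.055), np.float64(0.054)), (299, np.float64(0.525), np.float64(-0.055), np.float64(0.054))]
244 [(200, np.float64(0.402), np.float64(-0.192), np.float64(0.009)), (209, np.float64(0.412), np.float64(-0.192), np.float64(0.009)), (218, np.float64(0.422), np.float64(-0.192), np.float64(0.009)), (227, np.float64(0.432), np.float64(-0.192), np.float64(0.009)), (236, np.float64(0.472), np.float64(-0.1), np.float6
[... 2866 characters left out ...]
209, np.float64(0.41), np.float64(-0.211), np.float64(0.031)), (218, np.float64(0.42), np.float64(-0.21), np.float64(0.031)), (227, np.float64(0.43), np.float64(-0.21), np.float64(0.031)), (236, np.float64(0.475), np.float64(-0.1), np.float64(0.062)), (245, np.float64(0.498), np.float64(-0.041), np.float64(0.079)), (254, np.float64(0.503), np.float64(-0.04), np.float64(0.079)), (263, np.float64(0.506), np.float64(-0.049), np.float64(0.077)), (272, np.float64(0.502), np.float64(-0.1), np.float64(0.062)), (281, np.float64(0.508), np.float64(-0.1), np.float64(0.062)), (290, np.float64(0.507), np.float64(-0.173), np.float64(0.042)), (299, np.float64(0.529), np.float64(-0.01), np.float64(0.088))]
```

arm_command --increments '[{"offset": [0, -0.4, 0], "delta_rot": [0, 0, 0]}, {"offset": [-0.09, -0.7, -0.09], "delta_rot": [0, 0, 0]}, {"offset": [-0.18, -1.0, -0.18], "delta_rot": [0, 0, 0]}, {"offset": [-0.27, -1.3, -0.27], "delta_rot": [0, 0, 0]}, {"offset": [-0.36, -1.6, -0.36], "delta_rot": [0, 0, 0]}]'

```text
time_s: 9.48
tcp_pos: [0.505, -0.0398, 0.0691]
eef_rot: [0.0, 0.786, -1.57]
contact_force: [4.0, 3.4, 0.4]
width: -0.0003
```

Contact felt (4 N). Carry on to the stop.

arm_command --increments '[{"offset": [-0.09, -0.3, -0.09], "delta_rot": [0, 0, 0]}, {"offset": [-0.18, -0.6, -0.18], "delta_rot": [0, 0, 0]}, {"offset": [-0.25, -0.85, -0.25], "delta_rot": [0, 0, 0]}, {"offset": [-0.3, -1.05, -0.3], "delta_rot": [0, 0, 0]}]'

```text
time_s: 9.98
tcp_pos: [0.4951, -0.0357, 0.0692]
eef_rot: [0.002, 0.786, -1.569]
contact_force: [8.7, -0.6, -1.0]
width: -0.0002
```

arm_command --increments '[{"offset": [-0.03, -0.1, -0.03], "delta_rot": [0, 0, 0]}, {"offset": [-0.05, -0.2, -0.05], "delta_rot": [0, 0, 0]}]'

```text
time_s: 10.22
tcp_pos: [0.4944, -0.0353, 0.0696]
eef_rot: [0.006, 0.785, -1.567]
contact_force: [13.3, -5.3, -5.3]
width: 0.0001
```

arm_command --increments '[{"offset": [0, 1.5, 0], "delta_rot": [0, 0, 0]}, {"offset": [0, 4.6, 0], "delta_rot": [0, 0, 0]}, {"offset": [0, 4.6, 0], "delta_rot": [0, 0, 0]}]'

```text
time_s: 10.6
tcp_pos: [0.5391, -0.0356, 0.0688]
eef_rot: [-0.0, 0.785, -1.572]
contact_force: [-0.5, 0.9, -0.2]
width: 0.0004
```

Run:
```python
from h import *
s=monitor.sense();print(s['tcp_pos'],s['contact_force'])
im,C=shot('side','side6'); print(lidang(C))
im,W=shot('wrist','wrist6')
t=top(W,.066,.082,(.44,.525,-.048,-.02)); print(len(t),np.round(np.percentile(t,[2,50,98],axis=0),3))
t=top(W,.09,.12,(.44,.57,-.06,-.0)); print('lip',len(t),np.round(np.percentile(t,[2,50,98],axis=0),3))
```

```text
[ 0.5390973  -0.03557672  0.0688432 ] [-0.52791139  0.8955746  -0.16967693]
(np.int64(1407), np.float64(0.195))
925 [[ 0.471 -0.047  0.066]
 [ 0.479 -0.031  0.074]
 [ 0.483 -0.029  0.082]]
lip 1773 [[ 0.441 -0.033  0.091]
 [ 0.533 -0.012  0.107]
 [ 0.569 -0.     0.114]]
```

Tab now at x 0.471–0.483 with its tip at y −0.030: fully over. Compute the lid arc.

Run:
```python
from h import *
T0=np.array([.0,-.0356,.0688]); d=np.array([0,-.707,-.707]);zt=np.array([0,-.707,.707])
def lip(t): return np.array([0,HY+.178*np.cos(t)+.035*np.sin(t),.105-.035*np.cos(t)+.178*np.sin(t)])
for t in [.16,.2,.26,.32,.4,.48,.56,.64,.72,.8,.88,.96,1.04,1.12,1.2,1.28,1.36,1.44,1.52,1.6,1.68,1.74,1.78]:
    T=lip(t)+[0,.0028,-.017]; D=(T-T0)*100; print(t,np.round([D@d,0,D@zt],2),np.round(T,3))
```

```text
0.16 [-1.22  0.    0.62] [ 0.    -0.031  0.082]
0.2 [-1.74  0.    1.13] [ 0.    -0.031  0.089]
0.26 [-2.48  0.    1.92] [ 0.    -0.032  0.1  ]
0.32 [-3.17  0.    2.76] [ 0.    -0.033  0.111]
0.4 [-4.01  0.    3.95] [ 0.    -0.035  0.125]
0.48 [-4.76  0.    5.19] [ 0.    -0.039  0.139]
0.56 [-5.4   0.    6.49] [ 0.    -0.043  0.153]
0.64 [-5.94  0.    7.84] [ 0.    -0.049  0.166]
0.72 [-6.37  0.    9.22] [ 0.    -0.056  0.179]
0.8 [-6.68  0.   10.64] [ 0.    -0.064  0.191]
0.88 [-6.88  0.   12.08] [ 0.    -0.072  0.203]
0.96 [-6.97  0.   13.52] [ 0.    -0.082  0.214]
1.04 [-6.94  0.   14.97] [ 0.    -0.092  0.224]
1.12 [-6.8   0.   16.42] [ 0.    -0.104  0.233]
1.2 [-6.54  0.   17.84] [ 0.    -0.116  0.241]
1.28 [-6.16  0.   19.25] [ 0.    -0.128  0.248]
1.36 [-5.68  0.   20.61] [ 0.    -0.141  0.255]
1.44 [-5.09  0.   21.94] [ 0.    -0.155  0.26 ]
1.52 [-4.39  0.   23.21] [ 0.    -0.169  0.264]
1.6 [-3.59  0.   24.42] [ 0.    -0.183  0.267]
1.68 [-2.7   0.   25.57] [ 0.    -0.197  0.269]
1.74 [-1.98  0.   26.38] [ 0.    -0.208  0.269]
1.78 [-1.47  0.   26.9 ] [ 0.    -0.215  0.269]
```

arm_command --increments '[{"offset": [-1.2, 0, 0.5], "delta_rot": [0, 0, 0]}, {"offset": [-1.7, 0, 1.1], "delta_rot": [0, 0, 0]}, {"offset": [-2.1, 0, 1.5], "delta_rot": [0, 0, 0]}, {"offset": [-2.5, 0, 1.9], "delta_rot": [0, 0, 0]}, {"offset": [-2.8, 0, 2.3], "delta_rot": [0, 0, 0]}, {"offset": [-3.2, 0, 2.8], "delta_rot": [0, 0, 0]}]'

```text
time_s: 11.45
tcp_pos: [0.5384, -0.0318, 0.1114]
eef_rot: [-0.001, 0.787, -1.571]
contact_force: [-1.0, 6.5, -3.0]
width: -0.0002
```

Run:
```python
from h import *
s=monitor.sense();print(s['tcp_pos'],s['contact_force'])
im,C=shot('side','side7'); print(lidang(C))
```

```text
[ 0.53839241 -0.03177012  0.11138221] [-1.00141207  6.46487644 -2.99188303]
(np.int64(1503), np.float64(0.305))
```

arm_command --increments '[{"offset": [-0.8, 0, 1.15], "delta_rot": [0, 0, 0]}, {"offset": [-1.55, 0, 2.4], "delta_rot": [0, 0, 0]}, {"offset": [-2.2, 0, 3.7], "delta_rot": [0, 0, 0]}, {"offset": [-2.75, 0, 5.05], "delta_rot": [0, 0, 0]}, {"offset": [-3.2, 0, 6.4], "delta_rot": [0, 0, 0]}, {"offset": [-3.5, 0, 7.85], "delta_rot": [0, 0, 0]}, {"offset": [-3.7, 0, 9.3], "delta_rot": [0, 0, 0]}, {"offset": [-3.75, 0, 10.7], "delta_rot": [0, 0, 0]}]'

```text
time_s: 12.5
tcp_pos: [0.5388, -0.0814, 0.2145]
eef_rot: [0.001, 0.786, -1.569]
contact_force: [0.6, 4.9, -0.7]
width: 0.0002
```

Run:
```python
from h import *
s=monitor.sense();print(s['tcp_pos'],s['contact_force'],s['joint_pos'])
im,C=shot('side','side8'); print(lidang(C))
```

```text
[ 0.53876754 -0.08136932  0.21446936] [ 0.5791403   4.94930537 -0.6947678 ] [ 0.13655337  0.46665181 -0.1993132   1.03859017 -0.77563069  1.7617432 ]
(np.int64(1930), np.float64(0.9550000000000001))
```

arm_command --increments '[{"offset": [0, 0, 1.45], "delta_rot": [0, 0, 0]}, {"offset": [0.15, 0, 2.9], "delta_rot": [0, 0, 0]}, {"offset": [0.4, 0, 4.3], "delta_rot": [0, 0, 0]}, {"offset": [0.8, 0, 5.75], "delta_rot": [0, 0, 0]}, {"offset": [1.3, 0, 7.1], "delta_rot": [0, 0, 0]}, {"offset": [1.85, 0, 8.4], "delta_rot": [0, 0, 0]}, {"offset": [2.55, 0, 9.7], "delta_rot": [0, 0, 0]}, {"offset": [3.35, 0, 10.9], "delta_rot": [0, 0, 0]}, {"offset": [4.25, 0, 12.05], "delta_rot": [0, 0, 0]}, {"offset": [5.2, 0, 13.1], "delta_rot": [0, 0, 0]}]'

```text
time_s: 13.8
tcp_pos: [0.5384, -0.2119, 0.2695]
eef_rot: [-0.0, 0.786, -1.571]
contact_force: [1.4, 2.2, -1.0]
width: -0.0001
```

Run:
```python
from h import *
s=monitor.sense();print(s['tcp_pos'],s['contact_force'])
im,C=shot('side','side9')
v=top(C,.14,.32,(.40,.49,-.32,-.15)); print(len(v))
for lo in np.arange(.14,.31,.02):
  w=v[(v[:,2]>=lo)&(v[:,2]<lo+.02)]; print(round(lo,2),len(w),np.round(np.percentile(w[:,1],[5,50,95]),3) if len(w) else '')
im,W=shot('wrist','wrist9')
```

```text
[ 0.53838125 -0.21192414  0.26949408] [ 1.36357015  2.18676532 -1.03614329]
1734
0.14 173 [-0.234 -0.231 -0.228]
0.16 173 [-0.237 -0.235 -0.233]
0.18 182 [-0.242 -0.239 -0.236]
0.2 124 [-0.253 -0.242 -0.239]
0.22 232 [-0.26  -0.256 -0.247]
0.24 233 [-0.255 -0.25  -0.247]
0.26 245 [-0.256 -0.254 -0.251]
0.28 363 [-0.252 -0.234 -0.216]
0.3 9 [-0.161 -0.155 -0.153]
```

View pics/side9.png

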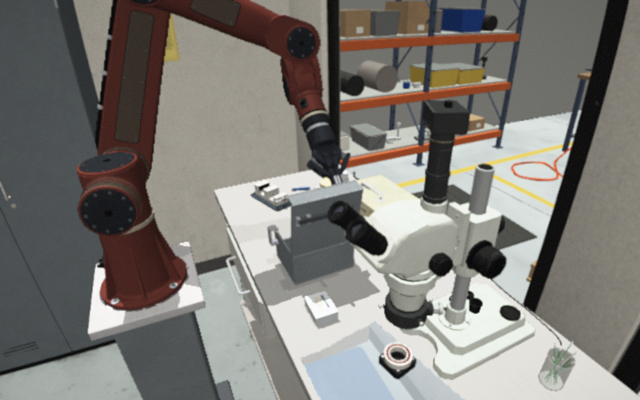

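Side picture: lid stands wide open, upright behind the case (about 325,215), block not yet visible, fingers still at the lip; fitted angle ≈1.76 rad. Retract to look down at the block.

arm_command --increments '[{"offset": [-3, 0, -0.8], "delta_rot": [0, 0, 0]}, {"offset": [-8, -1, -2], "delta_rot": [0, 0, 0]}, {"offset": [-13, -3, -4], "delta_rot": [0, 0.1, 0]}, {"offset": [-13, -5, -5.8], "delta_rot": [0, 0.28, 0]}, {"offset": [-13, -5, -5.8], "delta_rot": [0, 0.45, 0]}, {"offset": [-13, -5, -5.8], "delta_rot": [0, 0.62, 0]}, {"offset": [-13, -5, -5.8], "delta_rot": [0, 0.785, 0]}, {"offset": [-13, -5, -5.8], "delta_rot": [0, 0.785, 0]}, {"offset": [-13, -5, -5.8], "delta_rot": [0, 0.785, 0]}]' --grip 1

```text
time_s: 15.02
tcp_pos: [0.4881, -0.0781, 0.3201]
eef_rot: [-0.461, 1.568, -2.033]
contact_force: [-0.4, 0.2, -0.3]
width: 0.0855
```

Run:
```python
from h import *
s=monitor.sense();print(s['tcp_pos'],s['contact_force'],np.round(rot(s['eef_rot']),3),s['joint_pos'])
im,C=shot('side','side10')
v=top(C,.14,.27,(.40,.57,-.32,-.2)); print(len(v),np.polyfit(v[:,2],v[:,1],1))
im,W=shot('wrist','wrist10')
t=top(W,.088,.097,(.41,.57,-.2,-.08)); print(len(t),np.round(t.mean(0),4),cv2.minAreaRect(t[:,:2].astype(np.float32)))
```

```text
[ 0.4881458  -0.07814697  0.32008695] [-0.36619143  0.24472225 -0.29477305] [[-0.001  1.    -0.001]
 [-0.002 -0.001 -1.   ]
 [-1.    -0.001  0.002]] [-0.30498727  0.19885589 -0.04278443  1.32957582 -0.00265316  1.26635554]
1580 [-0.21467323 -0.19966107]
1237 [ 0.4883 -0.1388  0.0927] ((0.48865625262260437, -0.13975173234939575), (0.04107207432389259, 0.0796428844332695), 0.23431529104709625)
```

Run:
```python
from h import *
c,W=load('wrist10')
t=top(W,.0895,.096,(.46,.52,-.19,-.09))
print(len(t),np.round(np.percentile(t,[1,5,50,95,99],axis=0),4))
v,u=np.where(np.isfinite(W[...,0])&(abs(W[...,0]-.4885)<.02)&(abs(W[...,1]+.14)<.035)); print(u.min(),u.max(),v.min(),v.max())
cr=c[max(0,v.min()-60):v.max()+60,max(0,u.min()-80):u.max()+80]; print(cr.shape)
cv2.imwrite('pics/blk.png',cv2.resize(cr,None,fx=2,fy=2)[:600,:800,::-1])
```

```text
1137 [[ 0.4688 -0.1791  0.0899]
 [ 0.4722 -0.1748  0.0904]
 [ 0.4886 -0.1381  0.092 ]
 [ 0.5038 -0.1019  0.0957]
 [ 0.5077 -0.1002  0.0959]]
309 337 197 244
(167, 188, 3)
```

View pics/blk.png

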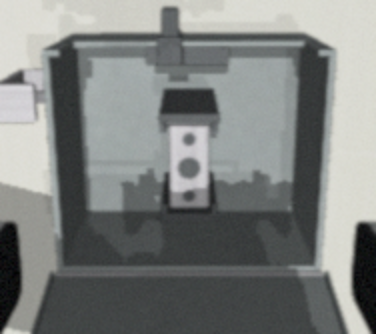

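Crop: block at (168–210, 125–208), long axis vertical, cheeks above and below it, catch tab at (170,20). Picture 9 so far.

Run:
```python
from h import *
c,W=load('wrist10')
for v in (198,200,203,210,220,230,236,239,241,243): print(v,np.round(W[v,323],4))
for u in (310,312,314,316,323,330,332,333,334,336): print(u,np.round(W[212,u],4), c[212,u])
```

```text
198 [ 0.4886 -0.1061  0.096 ]
200 [ 0.4886 -0.1104  0.091 ]
203 [ 0.4886 -0.1147  0.0908]
210 [ 0.4886 -0.1246  0.0917]
220 [ 0.4887 -0.1397  0.0908]
230 [ 0.4887 -0.1546  0.0913]
236 [ 0.4888 -0.1631  0.093 ]
239 [ 0.4888 -0.1685  0.0913]
241 [ 0.4888 -0.1732  0.0878]
243 [ 0.4888 -0.1731  0.095 ]
310 [ 0.4667 -0.1548  0.0083] [150 156 155]
312 [ 0.4701 -0.1546  0.0088] [141 149 150]
314 [ 0.4761 -0.1275  0.092 ] [183 181 184]
316 [ 0.4789 -0.1272  0.0928] [210 208 212]
323 [ 0.4887 -0.1276  0.0917] [204 202 207]
330 [ 0.4984 -0.1274  0.0921] [206 204 207]
332 [ 0.5012 -0.1276  0.0916] [190 189 193]
333 [ 0.5061 -0.155   0.0075] [157 157 160]
334 [ 0.5078 -0.1548  0.0079] [144 154 155]
336 [ 0.5111 -0.1545  0.009 ] [159 169 169]
```

arm_command --increments '[{"offset": [3, 0, 5], "delta_rot": [0, 0, 0]}, {"offset": [9, 0.05, 6.25], "delta_rot": [0, 0, 0]}, {"offset": [15, 0.05, 6.25], "delta_rot": [0, 0, 0]}, {"offset": [20, 0.05, 6.25], "delta_rot": [0, 0, 0]}, {"offset": [24, 0.05, 6.25], "delta_rot": [0, 0, 0]}, {"offset": [25.6, 0.05, 6.25], "delta_rot": [0, 0, 0]}, {"offset": [25.6, 0.05, 6.25], "delta_rot": [0, 0, 0]}]'

```text
time_s: 16.0
tcp_pos: [0.4882, -0.139, 0.0634]
eef_rot: [-1.617, 1.568, 3.098]
contact_force: [0.4, -0.6, 0.7]
width: 0.0853
```

arm_command --increments '[{"offset": [0, 0, 0], "delta_rot": [0, 0, 0]}, {"offset": [0, 0, 0], "delta_rot": [0, 0, 0]}, {"offset": [0, 0, 0], "delta_rot": [0, 0, 0]}, {"offset": [0, 0, 0], "delta_rot": [0, 0, 0]}, {"offset": [0, 0, 0], "delta_rot": [0, 0, 0]}, {"offset": [0, 0, 0], "delta_rot": [0, 0, 0]}]' --grip -1 --squeeze 60

```text
time_s: 16.75
tcp_pos: [0.4895, -0.1406, 0.0652]
eef_rot: [1.313, 1.569, -0.258]
contact_force: [0.3, 1.3, 7.1]
width: 0.0271
```

arm_command --increments '[{"offset": [-1, 0, 0], "delta_rot": [0, 0, 0]}, {"offset": [-4, 0, 0], "delta_rot": [0, 0, 0]}, {"offset": [-9, 0, 0], "delta_rot": [0, 0, 0]}, {"offset": [-13, 0, 0], "delta_rot": [0, 0, 0]}, {"offset": [-15, 0, 0], "delta_rot": [0, 0, 0]}, {"offset": [-15, 0, 0], "delta_rot": [0, 0, 0]}]'

```text
time_s: 17.5
tcp_pos: [0.4898, -0.1409, 0.2161]
eef_rot: [1.129, 1.568, -0.442]
contact_force: [0.3, -0.1, -3.0]
width: 0.0273
```

Run:
```python
from h import *
s=monitor.sense();print(s['tcp_pos'],s['contact_force'],s['width'],s['joint_pos'])
im,W=shot('wrist','wrist11')
im,C=shot('scene','scene11')
for M in(W,C):
  t=top(M,.15,.262,(.44,.54,-.2,-.09)); print(len(t),np.round(np.percentile(t,[1,50,99],axis=0),3) if len(t) else '')
for nm,lo,hi,bx in (('jaws',.051,.06,(.4,.58,.2,.45)),('floor',.018,.032,(.42,.56,.22,.40)),('bar',.006,.016,(.5,.7,.0,.25)),('clutter',.012,.1,(.3,.55,-.02,.2))):
    v=top(C,lo,hi,bx); print(nm,len(v),np.round(cv2.boxPoints(cv2.minAreaRect(v[:,:2].astype(np.float32))),3).tolist() if len(v)>3 else v)
```

```text
[ 0.48980597 -0.14086549  0.21605963] [ 0.32424854 -0.10863069 -2.96246005] 0.02725552842091953 [-4.23529161e-01  2.68464169e-01 -2.25181844e-01  1.07404189e+00
 -5.73405225e-05  1.14733668e+00]
10495 [[ 0.459 -0.169  0.219]
 [ 0.488 -0.133  0.242]
 [ 0.518 -0.109  0.261]]
286 [[ 0.458 -0.173  0.213]
 [ 0.476 -0.151  0.24 ]
 [ 0.515 -0.115  0.261]]
jaws 182 [[0.4390000104904175, 0.37400001287460327], [0.4699999988079071, 0.2809999883174896], [0.5289999842643738, 0.30000001192092896], [0.49799999594688416, 0.39399999380111694]]
floor 237 [[0.43799999356269836, 0.37299999594688416], [0.4880000054836273, 0.21299999952316284], [0.550000011920929, 0.2329999953508377], [0.5, 0.3930000066757202]]
bar 197 [[0.49900001287460327, 0.24300000071525574], [0.527999997138977, 0.0020000000949949026], [0.718999981880188, 0.02500000037252903], [0.6899999976158142, 0.26600000262260437]]
clutter 0 []
```

arm_command --increments '[{"offset": [0, -1, -6], "delta_rot": [0, 0, 0]}, {"offset": [0, -3, -12], "delta_rot": [0, 0, 0]}, {"offset": [0, -5, -18], "delta_rot": [0, 0, 0]}, {"offset": [4, -7, -23], "delta_rot": [0, 0, 0]}, {"offset": [10, -7, -23.1], "delta_rot": [0, 0, 0]}, {"offset": [15, -7, -23.1], "delta_rot": [0, 0, 0]}, {"offset": [18, -7, -23.1], "delta_rot": [0, 0, 0]}, {"offset": [20, -7, -23.1], "delta_rot": [0, 0, 0]}, {"offset": [20.6, -7, -23.1], "delta_rot": [0, 0, 0]}, {"offset": [20.9, -7, -23.1], "delta_rot": [0, 0, 0]}]'

```text
time_s: 18.85
tcp_pos: [0.4187, 0.0905, 0.0051]
eef_rot: [-1.536, 1.57, -3.107]
contact_force: [-0.2, 0.5, -2.1]
width: 0.0269
```

arm_command --increments '[{"offset": [0.12, 0, 0], "delta_rot": [0, 0, 0]}, {"offset": [0.18, 0, 0], "delta_rot": [0, 0, 0]}]'

```text
time_s: 19.1
tcp_pos: [0.4195, 0.0906, 0.0041]
eef_rot: [1.64, 1.57, 0.069]
contact_force: [-0.6, 0.5, -2.4]
width: 0.0273
```

arm_command --increments '[{"offset": [0, 0, 0], "delta_rot": [0, 0, 0]}, {"offset": [0, 0, 0], "delta_rot": [0, 0, 0]}, {"offset": [0, 0, 0], "delta_rot": [0, 0, 0]}, {"offset": [0, 0, 0], "delta_rot": [0, 0, 0]}, {"offset": [-4, 0, 0], "delta_rot": [0, 0, 0]}, {"offset": [-10, 0, 0], "delta_rot": [0, 0, 0]}, {"offset": [-14, 0, 0], "delta_rot": [0, 0, 0]}, {"offset": [-16, 0, 0], "delta_rot": [0, 0, 0]}, {"offset": [-16, 0, 0], "delta_rot": [0, 0, 0]}]' --grip 1

```text
time_s: 20.23
tcp_pos: [0.4201, 0.0906, 0.1649]
eef_rot: [1.622, 1.568, 0.052]
contact_force: [-0.1, -0.1, 0.3]
width: 0.0853
```

Run:
```python
from h import *
s=monitor.sense();print(s['tcp_pos'],s['contact_force'],s['width'],np.round(rot(s['eef_rot']),3))
im,W=shot('wrist','wrist12')
t=top(W,.026,.036,(.37,.47,.03,.15)); print(len(t),np.round(np.percentile(t,[1,50,99],axis=0),4),cv2.minAreaRect(t[:,:2].astype(np.float32)))
```

```text
[0.42012383 0.09061051 0.16488273] [-0.08816325 -0.11216451  0.30532725] 0.0852966985422768 [[ 0.003  1.     0.   ]
 [ 0.     0.    -1.   ]
 [-1.     0.003 -0.   ]]
1593 [[0.4044 0.0614 0.0271]
 [0.4176 0.0937 0.0296]
 [0.4318 0.122  0.0313]] ((0.41811203956604004, 0.09150927513837814), (0.06150921806693077, 0.02796236425638199), 89.6385269165039)
```

arm_command --increments '[{"offset": [-6, 1, -3], "delta_rot": [-0.17, 0, 0]}, {"offset": [-10, 3, -8], "delta_rot": [-0.35, 0, 0]}, {"offset": [-14, 5, -13], "delta_rot": [-0.52, 0, 0]}, {"offset": [-16, 7, -18], "delta_rot": [-0.7, 0, 0]}, {"offset": [-16, 8, -21], "delta_rot": [-0.87, 0, 0]}, {"offset": [-16, 8, -21], "delta_rot": [-1.05, 0, 0]}, {"offset": [-16, 8, -21], "delta_rot": [-1.22, 0, 0]}, {"offset": [-16, 8, -21], "delta_rot": [-1.4, 0, 0]}, {"offset": [-16, 8, -21], "delta_rot": [-1.571, 0, 0]}, {"offset": [-16, 8, -21], "delta_rot": [-1.571, 0, 0]}]'

```text
time_s: 21.52
tcp_pos: [0.4988, 0.3004, 0.322]
eef_rot: [-2.727, 1.568, -2.728]
contact_force: [0.8, -0.2, -0.6]
width: 0.0853
```

Run:
```python
from h import *
s=monitor.sense();print(s['tcp_pos'],np.round(rot(s['eef_rot']),3),s['joint_pos'])
im,W=shot('wrist','wrist13')
t=top(W,.051,.060,(.42,.56,.2,.42)); print('jaws',len(t),cv2.minAreaRect(t[:,:2].astype(np.float32)))
t=top(W,.022,.030,(.42,.56,.2,.42)); print('bed',len(t),cv2.minAreaRect(t[:,:2].astype(np.float32)))
c=im['color']; cv2.imwrite('pics/v.png',cv2.resize(c,(800,500),interpolation=cv2.INTER_CUBIC)[...,::-1])
```

```text
[0.49877191 0.30042702 0.32195475] [[-0.002  0.001  1.   ]
 [-0.001  1.    -0.001]
 [-1.    -0.001 -0.002]] [4.16598181e-01 3.79308976e-01 2.09712631e-01 1.40364603e+00
 8.37613051e-06 4.17540250e-01]
jaws 1578 ((0.4864390790462494, 0.3394053876399994), (0.05587661266326904, 0.09520630538463593), 17.655006408691406)
bed 1410 ((0.4946700632572174, 0.31346389651298523), (0.05589401349425316, 0.14179933071136475), 17.73658561706543)
```

View pics/v.png

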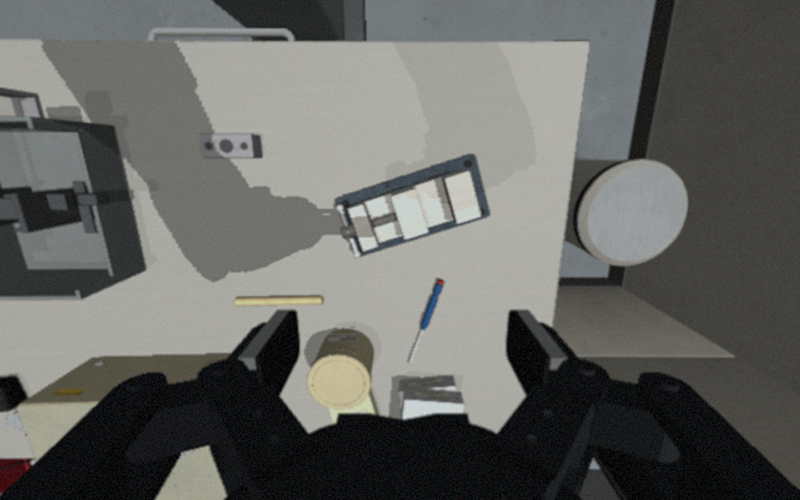

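Picture 10: vice at (412,205) with its two jaws and the gap between them at about (437,200), block on the bench at (230,146), bystanders untouched. Get the height profile across the jaws.

Run:
```python
from h import *
c,W=load('wrist13')
a=np.radians(17.7); ex=np.array([np.cos(a),np.sin(a)]); ey=np.array([-np.sin(a),np.cos(a)])
v=top(W,.0,.08,(.38,.6,.18,.45)); p=v[:,:2]-[.4864,.3394]; X=p@ex;Y=p@ey
for y in np.arange(-.14,.07,.004):
    m=(abs(Y-y)<.002)&(abs(X)<.024); print(round(y,3),m.sum(),np.round(np.percentile(v[m,2],[10,50,90]),3) if m.any() else '',end=' | ')
m=v[:,2]>.05; print('\n',np.round(np.percentile(X[m],[.5,99.5]),4))
for lo,hi in((-.06,-.01),(.0,.06)):
  k=m&(Y>lo)&(Y<hi);print(np.round(np.percentile(Y[k],[1,99]),4),np.round(np.percentile(X[k],[1,99]),4))
# overhead x of bed part in the gap
```

```text
-0.14 16 [0.    0.    0.001] | -0.136 24 [0.    0.001 0.001] | -0.132 20 [0.    0.    0.001] | -0.128 11 [0.    0.    0.001] | -0.124 12 [0.    0.001 0.007] | -0.12 18 [0.008 0.043 0.046] | -0.116 58 [0.007 0.039 0.045] | -0.112 121 [0.008 0.039 0.044] | -0.108 36 [0.01  0.043 0.045] | -0.104 29 [0.041 0.044 0.045] | -0.1 78 [0.045 0.046 0.046] | -0.096 82 [0.045 0.046 0.047] | -0.092 82 [0.045 0.046 0.047] | -0.088 80 [0.045 0.046 0.047] | -0.084 128 [0.029 0.045 0.046] | -0.08 75 [0.025 0.026 0.041] | -0.076 75 [0.024 0.026 0.041] | -0.072 75 [0.024 0.026 0.04 ] | -0.068 77 [0.025 0.026 0.041] | -0.064 76 [0.025 0.026 0.041] | -0.06 72 [0.024 0.026 0.041] | -0.056 79 [0.025 0.026 0.04 ] | -0.052 74 [0.025 0.026 0.041] | -0.048 44 [0.041 0.055 0.056] | -0.044 86 [0.055 0.056 0.056] | -0.04 85 [0.055 0.056 0.057] | -0.036 89 [0.055 0.055 0.056] | -0.032 87 [0.055 0.056 0.056] | -0.028 88 [0.054 0.055 0.057] | -0.024 88 [0.055 0.056 0.057] | -0.02 86 [0.055 0.055 0.056] | -0.016 77 [0.025 0.026 0.055] | -0.012 78 [0.024 0.026 0.027] | -0.008 77 [0.025 0.026 0.027] | -0.004 79 [0.025 0.026 0.027] | 0.0 78 [0.025 0.026 0.027] | 0.004 79 [0.024 0.025 0.027] | 0.008 76 [0.025 0.026 0.027] | 0.012 81 [0.024 0.026 0.027] | 0.016 135 [0.025 0.027 0.054] | 0.02 89 [0.055 0.056 0.057] | 0.024 90 [0.055 0.056 0.057] | 0.028 94 [0.055 0.056 0.057] | 0.032 90 [0.054 0.055 0.056] | 0.036 92 [0.055 0.056 0.057] | 0.04 93 [0.054 0.056 0.057] | 0.044 91 [0.055 0.056 0.057] | 0.048 33 [0.054 0.055 0.057] | 0.052 0  | 0.056 54 [0.006 0.008 0.009] | 0.06 74 [0.007 0.008 0.009] | 0.064 80 [0.007 0.007 0.009] | 0.068 28 [0.001 0.007 0.008] | 
 [-0.0276  0.0273]
[-0.0474 -0.0175] [-0.0272  0.0268]
[0.0169 0.0473] [-0.0276  0.0272]
```

arm_command --increments '[{"offset": [3, -5, -2], "delta_rot": [0, 0, 0]}, {"offset": [6, -10, -4], "delta_rot": [0, 0, 0]}, {"offset": [10, -15, -6], "delta_rot": [0, 0, 0]}, {"offset": [15, -20.9, -7.9], "delta_rot": [0, 0, 0]}, {"offset": [20, -20.9, -7.9], "delta_rot": [0, 0, 0]}, {"offset": [24, -20.9, -7.9], "delta_rot": [0, 0, 0]}, {"offset": [24, -20.9, -7.9], "delta_rot": [0, 0, 0]}, {"offset": [24, -20.9, -7.9], "delta_rot": [0, 0, 0]}]'

```text
time_s: 22.58
tcp_pos: [0.4209, 0.0917, 0.0847]
eef_rot: [0.091, 1.57, 0.09]
contact_force: [-0.6, 0.4, -0.0]
width: 0.0857
```

Run:
```python
from h import *
s=monitor.sense();print(s['tcp_pos'],np.round(rot(s['eef_rot']),4))
c,W=load('wrist13')
t=top(W,.026,.036,(.37,.47,.03,.15)); print(len(t),cv2.minAreaRect(t[:,:2].astype(np.float32)))
R0=np.stack([[0,0,-1],[0,1,0],[1,0,0]],1).astype(float)
print(move([.4198,.0915,.0],R0))
im,W=shot('wrist','wrist14')
t=top(W,.026,.036,(.37,.47,.03,.15)); print(len(t),cv2.minAreaRect(t[:,:2].astype(np.float32)))
```

```text
[0.42092965 0.09173844 0.08473802] [[ 1.0e-03  1.1e-03  1.0e+00]
 [ 1.0e-04  1.0e+00 -1.1e-03]
 [-1.0e+00  1.0e-04  1.0e-03]]
831 ((0.4187246561050415, 0.09151534736156464), (0.027070872485637665, 0.06183619052171707), 0.14620965719223022)
(array([ 8.47, -0.02, -0.12]), array([-0.001,  0.001, -0.   ]))
2905 ((0.41820111870765686, 0.0909920185804367), (0.02846061997115612, 0.06206737086176872), 0.23015354573726654)
```

arm_command --increments '[{"offset": [4, 0, -0.15], "delta_rot": [0, 0, 0]}, {"offset": [7, 0, -0.15], "delta_rot": [0, 0, 0]}, {"offset": [8.4, 0, -0.15], "delta_rot": [0, 0, 0]}, {"offset": [8.4, 0, -0.15], "delta_rot": [0, 0, 0]}]'

```text
time_s: 23.12
tcp_pos: [0.4193, 0.0918, 0.0002]
eef_rot: [0.007, 1.57, 0.008]
contact_force: [-1.1, 0.7, 0.1]
width: 0.0852
```

arm_command --increments '[{"offset": [0, 0, 0], "delta_rot": [0, 0, 0]}, {"offset": [0, 0, 0], "delta_rot": [0, 0, 0]}, {"offset": [0, 0, 0], "delta_rot": [0, 0, 0]}, {"offset": [0, 0, 0], "delta_rot": [0, 0, 0]}, {"offset": [0, 0, 0], "delta_rot": [0, 0, 0]}]' --grip -1 --squeeze 60

```text
time_s: 23.75
tcp_pos: [0.4199, 0.0915, 0.0012]
eef_rot: [-0.063, 1.568, -0.063]
contact_force: [-1.7, 0.3, 12.2]
width: 0.0604
```

arm_command --increments '[{"offset": [-2, 0, 0], "delta_rot": [0, 0, 0]}, {"offset": [-7, 0, 0], "delta_rot": [0, 0, 0]}, {"offset": [-12, 4, 1], "delta_rot": [0.17, 0, 0]}, {"offset": [-16, 9, 3], "delta_rot": [0.35, 0, 0]}, {"offset": [-16, 15, 5], "delta_rot": [0.53, 0, 0]}, {"offset": [-16, 20, 6.7], "delta_rot": [0.71, 0, 0]}, {"offset": [-16, 24, 6.7], "delta_rot": [0.89, 0, 0]}, {"offset": [-16, 24.8, 6.7], "delta_rot": [1.07, 0, 0]}, {"offset": [-16, 24.8, 6.7], "delta_rot": [1.262, 0, 0]}, {"offset": [-16, 24.8, 6.7], "delta_rot": [1.262, 0, 0]}]'

```text
time_s: 25.0
tcp_pos: [0.4854, 0.3397, 0.1602]
eef_rot: [1.773, 1.57, 0.513]
contact_force: [0.2, -0.0, -2.4]
width: 0.061
```

```bash
cat >> h.py <<'E'
def vice(W,ang=17.7):
    a=np.radians(ang); ex=np.array([np.cos(a),np.sin(a)]); ey=np.array([-np.sin(a),np.cos(a)])
    return ex,ey
E
python3 - <<'E'
from h import *
s=monitor.sense();print(s['tcp_pos'],s['contact_force'],s['width'])
a=np.radians(17.7); R0=np.stack([[0,0,-1],[np.cos(a),np.sin(a),0],np.cross([0,0,-1],[np.cos(a),np.sin(a),0])],1)
print(move([.4873,.3393,.10],R0))
im,W=shot('wrist','wrist15')
ex,ey=vice(W)
v=top(W,.0,.3,(.38,.6,.18,.45)); p=v[:,:2]-[.4864,.3394]; X=p@ex;Y=p@ey
m=(v[:,2]>.05)&(v[:,2]<.06)&(abs(X)<.04)
print('jaw',m.sum(), np.round(np.percentile(Y[m],[1,99]),4),np.sort(np.round(Y[m],3))[::max(1,m.sum()//20)])
m=(v[:,2]>.16)&(v[:,2]<.2)&(abs(X)<.04); print(m.sum(),np.round(np.percentile(v[m],[1,50,99],axis=0),3))
cv2.imwrite('pics/held.png',cv2.resize(im['color'],(800,500))[...,::-1])
E
```

```text
[0.48535809 0.33974498 0.16021609] [ 0.22962551 -0.0161335  -2.38936284] 0.061041865680073554
(array([6.02, 0.17, 0.1 ]), array([ 0.001, -0.   , -0.   ]))
jaw 2759 [-0.0244  0.0482] [-0.025 -0.022 -0.02  -0.018 -0.017  0.019  0.021  0.023  0.025  0.027
  0.029  0.031  0.033  0.035  0.037  0.039  0.041  0.043  0.045  0.047
  0.048]
11188 [[0.447 0.323 0.162]
 [0.483 0.346 0.188]
 [0.517 0.363 0.199]]
```

View pics/held.png

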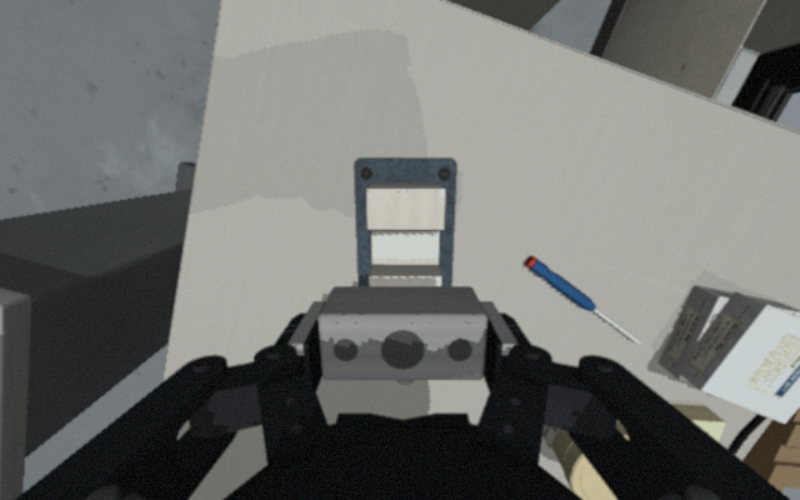

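Picture 11: block held by its ends, parallel to the vice (jaws at rows 190–290, columns 365–445; block columns 318–488). Compare held block with jaws in the same picture.

Run:
```python
from h import *
c,W=load('wrist15'); ex,ey=vice(W)
sub=lambda r0,r1,c0,c1: W[r0:r1,c0:c1].reshape(-1,3)
def st(n,P):
    p=P[:,:2]-[.4864,.3394]; print(n,'X',np.round(np.percentile(p@ex,[2,50,98]),4),'Y',np.round(np.percentile(p@ey,[2,50,98]),4),'Z',np.round(np.percentile(P[:,2],[2,50,98]),4))
k=.8
st('front',sub(int(296*k),int(310*k),int(340*k),int(470*k)))
st('frontL',sub(int(296*k),int(310*k),int(335*k),int(350*k)))
st('frontR',sub(int(296*k),int(310*k),int(450*k),int(465*k)))
st('top',sub(int(320*k),int(374*k),int(325*k),int(480*k)))
st('topL',sub(int(320*k),int(374*k),int(325*k),int(345*k)))
st('topR',sub(int(320*k),int(374*k),int(460*k),int(480*k)))
s=monitor.sense()['tcp_pos'];p=s[:2]-[.4864,.3394];print('tcp',p@ex,p@ey)
```

```text
front X [nan nan nan] Y [nan nan nan] Z [nan nan nan]
frontL X [-0.0282 -0.025  -0.0219] Y [0.0154 0.0159 0.0164] Z [0.1705 0.178  0.1841]
frontR X [0.0164 0.0196 0.0229] Y [0.0155 0.016  0.0166] Z [0.1701 0.1774 0.1838]
top X [nan nan nan] Y [nan nan nan] Z [nan nan nan]
topL X [nan nan nan] Y [nan nan nan] Z [nan nan nan]
topR X [nan nan nan] Y [nan nan nan] Z [nan nan nan]
tcp -0.000860155412468642 0.0004344091120055694
```

arm_command --increments '[{"offset": [4, 0.1, 0.1], "delta_rot": [0, 0, 0]}, {"offset": [8, 0.1, 0.1], "delta_rot": [0, 0, 0]}, {"offset": [9.5, 0.1, 0.1], "delta_rot": [0, 0, 0]}, {"offset": [10.3, 0.1, 0.1], "delta_rot": [0, 0, 0]}, {"offset": [11, 0.1, 0.1], "delta_rot": [0, 0, 0]}, {"offset": [11, 0.1, 0.1], "delta_rot": [0, 0, 0]}]'

```text
time_s: 25.8
tcp_pos: [0.4871, 0.339, 0.0501]
eef_rot: [1.757, 1.57, 0.496]
contact_force: [0.5, 0.7, -2.2]
width: 0.0611
```

No contact, the block is 7 mm down into the gap. Go on to the bed.

arm_command --increments '[{"offset": [0.7, 0, 0], "delta_rot": [0, 0, 0]}, {"offset": [1.4, 0, 0], "delta_rot": [0, 0, 0]}, {"offset": [1.9, 0, 0], "delta_rot": [0, 0, 0]}, {"offset": [2.1, 0, 0], "delta_rot": [0, 0, 0]}, {"offset": [2.2, 0, 0], "delta_rot": [0, 0, 0]}]'

```text
time_s: 26.42
tcp_pos: [0.4868, 0.3389, 0.0275]
eef_rot: [-1.174, 1.571, -2.436]
contact_force: [0.2, 0.0, -1.6]
width: 0.061
```

arm_command --increments '[{"offset": [0.1, 0, 0], "delta_rot": [0, 0, 0]}, {"offset": [0.15, 0, 0], "delta_rot": [0, 0, 0]}]'

```text
time_s: 26.68
tcp_pos: [0.4868, 0.3389, 0.0272]
eef_rot: [1.656, 1.57, 0.395]
contact_force: [-5.0, -2.4, 14.4]
width: 0.061
```

Seated on the bed. Release and rise.

arm_command --increments '[{"offset": [-0.05, 0, 0], "delta_rot": [0, 0, 0]}, {"offset": [-0.05, 0, 0], "delta_rot": [0, 0, 0]}, {"offset": [-0.05, 0, 0], "delta_rot": [0, 0, 0]}, {"offset": [-0.05, 0, 0], "delta_rot": [0, 0, 0]}, {"offset": [-0.05, 0, 0], "delta_rot": [0, 0, 0]}, {"offset": [-2, 0, 0], "delta_rot": [0, 0, 0]}, {"offset": [-5, 0, 0], "delta_rot": [0, 0, 0]}, {"offset": [-10, 0, 0], "delta_rot": [0, 0, 0]}, {"offset": [-15, 0, 0], "delta_rot": [0, 0, 0]}, {"offset": [-18, 0, 0], "delta_rot": [0, 0, 0]}]' --grip 1

```text
time_s: 27.92
tcp_pos: [0.4875, 0.3393, 0.2088]
eef_rot: [1.749, 1.568, 0.488]
contact_force: [-0.4, -0.7, 0.1]
width: 0.0853
```

arm_command --increments '[{"offset": [0, 0, 0], "delta_rot": [0, 0, 0]}]'

```text
time_s: 28.05
tcp_pos: [0.4881, 0.3396, 0.2087]
eef_rot: [1.751, 1.566, 0.489]
contact_force: [0.9, 0.9, -0.9]
width: 0.085
```

Run:
```python
from h import *
s=monitor.sense();print(s['tcp_pos'],s['contact_force'],s['width'])
im,W=shot('wrist','wrist16'); ex,ey=vice(W)
cv2.imwrite('pics/fin.png',cv2.resize(im['color'],(800,500))[...,::-1])
v=top(W,.0,.1,(.38,.6,.18,.45)); p=v[:,:2]-[.4864,.3394]; X=p@ex;Y=p@ey
m=(abs(Y)<.013)&(v[:,2]>.045)&(abs(X)<.045); print('block',m.sum(),np.round(np.percentile(X[m],[.5,99.5]),4),np.round(np.percentile(v[m,2],[2,50,98]),4))
A=np.c_[X[m],Y[m],np.ones(m.sum())]; print('tilt',np.linalg.lstsq(A,v[m,2],rcond=None)[0])
for xx in(-.02,0,.02): 
  k=(abs(X-xx)<.006)&(abs(Y)<.022)&(v[:,2]<.05); print(xx,np.round(np.sort(Y[k])[::max(1,k.sum()//14)],4))
im,C=shot('side','side16')
t=top(C,.14,.27,(.40,.57,-.32,-.2)); print('lid',len(t),np.polyfit(t[:,2],t[:,1],1))
```

```text
[0.48811642 0.33963207 0.20867148] [ 0.8831653   0.92955784 -0.93367297] 0.08502295294275199
block 1297 [-0.0311  0.0299] [0.0542 0.0556 0.0572]
tilt [-0.00144805  0.00398231  0.05566558]
-0.02 [-0.017  -0.0169 -0.0169 -0.0168 -0.0168 -0.0167 -0.0167 -0.0167 -0.0166
 -0.0166 -0.0165  0.0145  0.0146  0.0147  0.0148  0.0148  0.0148]
0 [-0.017  -0.017  -0.0169 -0.0169 -0.0168 -0.0167 -0.0166 -0.0166 -0.0166
 -0.0165  0.0144  0.0145  0.0146  0.0147  0.0149  0.015 ]
0.02 [-0.0171 -0.0169 -0.0168 -0.0168 -0.0167 -0.0166 -0.0166 -0.0165 -0.0165
 -0.0164 -0.0163  0.0146  0.0147  0.0148  0.0149  0.015 ]
lid 1581 [-0.216264   -0.19935785]
```

View pics/fin.png

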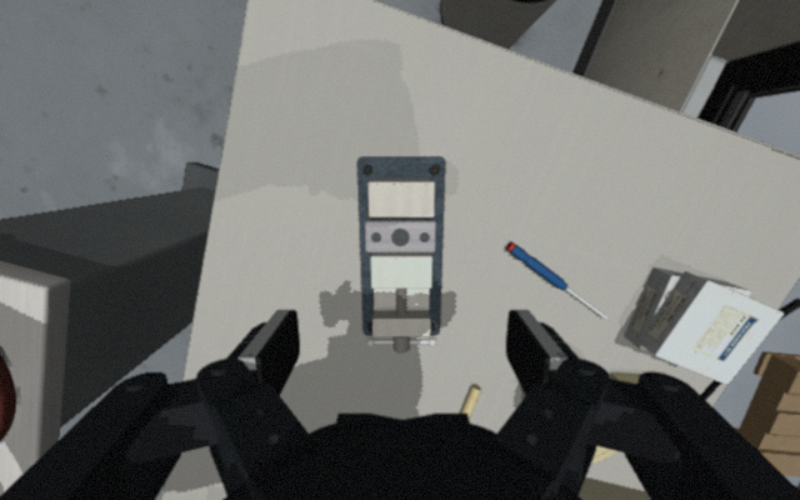

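The block sits between the jaws at (400,237), flat (tilt under 0.005 rad, top at 55.6 mm) and lengthways. The lid is still at about 1.78 rad and nothing is touching the robot.

```bash
python3 -c "
from h import *
print(ticket.sign_off())"
```

```text
the job is handed in; nothing more can be done
None
```

The job is done and handed in at about 28 s. The sign-off reports no verdict, so what follows is from my own checks.

- **Bolt:** pushed away from the robot, measured at about 27.5 mm of travel with the lid still shut. I did not reach its end stop, and did not re-measure it at the end.
- **Lid and catch:** I lifted the lid until the catch stopped it at about 0.195 rad, with about 17 N at the stop. I found the tab and pushed it to its hard stop; it moved about 24 mm in x. I then swung the lid open in one arc. The highest force reading was about 17 N at the catch stop and 14 N in the vice, well under 45 N.
- **Block:** taken out across its width, put down on the bench, then gripped again by its ends and set in the vice.

Last checks before hand-in:
- **Block in the vice:** its top is 55.6 mm above the bench, where 56 mm was expected, and its tilt is under 0.005 rad. It is within about 1 mm of the seat and looks parallel to the jaws.
- **Lid:** still open at about 1.78 rad.
- **Robot:** clear of everything, with contact force at noise level.
- **Bystanders:** I touched none of them, but I judged that by eye and did not re-measure their positions.

The only disagreement was small: the wrist camera and the arm differed by 1 to 2 mm, which I allowed for when placing the block.

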